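Reset the yellow-lidded curing box

ROBOT

A 6-joint arm with a two-finger parallel gripper is mounted at the origin on the work surface. World frame = base frame: x ahead of the robot, y to its left, z up, the work surface at z = 0. Lengths are in m, angles in rad, forces in N, time in s.
With the tool pointing down it reaches from about 0.25 to 0.725 m from the base axis. Payload 4 kg.
Tool frame: the origin (TCP) lies at the very end of the fingers, on their centre line; the grasp point (between the pads) lies 19 mm behind it; x points along the fingers, z is the direction in which the jaws open and shut, and the axes are right-handed (so a half turn about x gives the same grasp; the last joint's range is limited). The gripper opens to 85 mm and grips with 20 to 120 N. Pads are 22 mm wide; open, the fingers measure 114 mm over their backs; the gripper's body (76 mm by 85 mm) begins 54 mm behind the grasp point. The pads swing forward as they close: fully open they stand 13 mm farther back than shut.
Start: joints at [-1.106, 0.241, 0.005, 1.335, 0, 1.571], TCP at [0.224, -0.447, 0.231] pointing down, gripper open.
Joint ranges: [-2.72, 2.72], [-1.05, 1.87], [-1.09, 1.28], [-1.99, 2.15], [-1.42, 1.44], [-3.14, 3.14]. Speed limits (rad/s): [2.79, 2.79, 3.14, 3.14, 3.14, 3.14].

INTERFACE

Orientations are given as a unit quaternion [x, y, z, w].
In Python, from workcell import bot gives the robot as it stands.
- The arm moves only by the tool step_arm, never from a script. Its argument "series" is a list of rows, each an object of numbers: "x", "y", "z": the shift along the world's x, y, z in cm; "twist": the turn about the world's z in degrees; "jaw": the finger opening in cm, from 0 to 8.54. In form: [{"x": .., "y": .., "z": .., "twist": .., "jaw": ..}, ...]. A call has 1 to 10 rows; each row is the pose to reach, as a shift and turn from the pose measured when the call began; what a row does not reach only later rows make up. A row lasts 1/12 s, in which the tool goes at most 41.7 mm and 7.16 degrees, less where a joint would pass 70% of its speed; a pose out of reach is approached as far as the arm can. A call with a gripper value outside its range is refused whole. The fingers move at their own pace and stop on an object; the grip force is fixed at half the most. Time passes only in rows, so rows that repeat a pose let the fingers close. It gives the time, the measured TCP pose, the force and the opening at its end, in the units of the state.
- bot.get_obs(): the state, without advancing time (a new reading comes with each control period).
- bot.camera(name): name is "scene" or "side" or "wrist"; returns (picture, depth): 480x640x3 uint8, red, green, blue; 480x640 float32, m along the optical axis (not along the pixel's ray), 0 where there is no reading.
- bot.camera_info(name): a dict with "camera_matrix" (3x3 intrinsics, pixels), "R" (3x3) and "t" (3): a world point X has camera coordinates R X + t; the wrist camera has in their place "mount" (4x4, takes a point from camera to tool coordinates, whose origin is the TCP and whose axes are the tool frame's). Camera axes: x right, y down, z forward; pixel columns grow to the right and rows downward; lengths in m; the calibration is good to about 2 mm. A picture is of the moment at which its call begins: read the wrist's pose just before it. camera_info takes no time and is no camera call.
- bot.job_done(): hands the job in, once; it reports no verdict.
The state is a dict: "clock": time; "joint_pos": joint angles; "joint_vel": joint speeds; "tau": joint torques, N m; "eef_pos": TCP position; "tool_rot": TCP orientation; "ft_force": force on the tool from outside, world axes, zero at the start; "ft_torque": the same for the moment, N m; "grip_width": finger opening in m.
Only numpy, scipy, OpenCV 4.12 (cv2) and the standard library are available. Lean on these libraries where they do the work, as an engineer would, in place of code of your own. Each camera call takes 0.05 s, during which the arm holds its last target.

TASK

Reset the curing box with the yellow lid by pressing with the fingertips: press the front of the lid down until its push latch lets go and take your hand away so that it pops up by itself, press the red button inside fully down, then press the lid down past flush to its stop and let go, so that it stays latched shut. Leave the blue-lidded box shut, and do not lift or shift the jar, the bowl or the plaster model.

Things in the scene. Friction and masses are not known exactly. Their poses are not given: they have to be found in the camera images.
- yellow_unit: White curing box with a yellow lid, fixed, 180 (x) x 150 (y) x 100 mm high. Origin under its centre on the bench; its front faces its own -x (towards the robot at yaw 0). An open well, walls 6-8 mm, rim 100 mm up; the shut lid lies in its mouth, flush with the rim. In the well's front: red button on the -y side, grey latch block on the +y side, top 15 mm below the rim.
- yellow_lid (a joint): Angle of the yellow lid (rad): 0 latched shut, + open, - pressed in, stop at -0.072. Push-push latch: pressed past -0.06 (8 mm at the disc, about 3 N) and let go, it springs up in about 1 s to about 1.05 and can be pushed softly on to 1.25. To shut, push it down (3 N) to the stop and let go: it returns to 0 and stays. Not pressed to the stop, it comes up again.
- yellow_press (a point): Centre of the white disc (26 mm across) on the outer face of the yellow lid: the place to press, 132 mm from the hinge axis, 18 mm from the front edge, midway across. Moves with the lid.
- yellow_hinge (a point): Middle of the yellow lid's hinge axis, which runs along the box's y, 80 mm behind the box's centre (its +x), 97 mm above the bench. The lid is a plate 150 mm long from hinge to front edge, 130 mm wide, 6 mm thick; its outer face lies 3 mm off the axis.
- yellow_button_top (a point): Top centre of the red round push button (24 mm across) in the yellow box, 24 mm below the rim, 48 mm to -x and 25 mm to -y of the box's centre. Pressed straight down. Free space about 35 mm to each side in y, 25 mm to the front wall; the open lid's front edge stands about 130 mm above the rim, 50 mm behind the button.
- yellow_button (a joint): Travel of that button (m): 0 = up, 0.005 = fully down, which takes 5 N; springs back when let go.
- blue_unit: The same kind of box with a blue lid, same size and origin; the two boxes may stand either way round. Not to be operated.
- blue_lid (a joint): Angle of the blue lid (rad), 0 = latched shut; stays shut.
- blue_button (a joint): Travel of the red button in the blue box (m); stays 0.
- jar: Amber jar with white lid, 60 mm across, 85 mm high, loose, behind the boxes. Origin under its centre.
- bowl: Green plastic mixing bowl, 100 mm across, 55 mm high, loose, on the right of the boxes. Origin under its centre.
- model: Plaster dental arch on a base, 50 x 60 x 27 mm high, loose, in front of the boxes. Origin under its centre.

How it is judged:
By the outcome, as a careful person would: the job done as asked, in the order asked, and still so for the second after the job is handed in, with the robot touching nothing.
It also fails if it takes over 48 s, if anything falls off the work surface, if the arm or the gripper's body presses on something with over 40 N, if the wrist force passes 120 N, or if a joint passes its speed limit or range.

## Working session

There is one attempt and no reset: what is moved stays moved. The work goes in short steps, Python scripts to look and compute and a tool call to move; the robot and the scene stay as the last step left them, time stands still between calls to the robot, and variables do not carry over. Pictures are saved under pics/ and viewed, and the job is handed in when it is done.

Besides the shell and the picture viewer there is one more tool, called after ">>>" in YAML: its name, and indented under it one key for each argument. step_arm: Moves the arm, as the interface text tells. Its arguments: {"type":"object","properties":{"series":{"type":"array","items":{"type":"object","properties":{"x":{"type":"number"},"y":{"type":"number"},"z":{"type":"number"},"twist":{"type":"number"},"jaw":{"type":"number"}}}}},"required":["series"]}

```bash
mkdir -p pics; ls; python3 - <<'E'
from workcell import bot
import cv2, numpy as np
o=bot.get_obs(); print({k:np.round(v,3).tolist() for k,v in o.items()})
for n in ["scene","side"]:
    p,d=bot.camera(n); cv2.imwrite(f"pics/{n}0.png",p[:,:,::-1]); np.savez(f"{n}0.npz",p=p,d=d)
    i=bot.camera_info(n); print(n,{k:np.round(v,4).tolist() for k,v in i.items()})
E
```

```text
pics
{'clock': 0.0, 'joint_pos': [-1.106, 0.241, 0.004, 1.335, -0.0, 1.571], 'joint_vel': [-0.001, -0.001, -0.0, 0.0, 0.0, -0.0], 'tau': [0.001, -37.231, 25.241, 0.017, 0.0, -0.0], 'eef_pos': [0.224, -0.446, 0.23], 'tool_rot': [0.372, 0.602, -0.371, 0.601], 'ft_force': [0.483, 0.66, 0.466], 'ft_torque': [0.012, 0.017, 0.025], 'grip_width': 0.085}
scene {'camera_matrix': [[500.6307, 0.0, 321.9508], [0.0, 500.6307, 237.1673], [0.0, 0.0, 1.0]], 'R': [[-0.6299, 0.7767, -0.0024], [0.5642, 0.4555, -0.6886], [-0.5337, -0.4351, -0.7252]], 't': [0.4411, -0.2445, 1.4727]}
side {'camera_matrix': [[587.2858, 0.0, 323.9894], [0.0, 587.2858, 246.8945], [0.0, 0.0, 1.0]], 'R': [[-0.9016, -0.432, -0.0232], [-0.2592, 0.5823, -0.7705], [0.3464, -0.6887, -0.637]], 't': [0.4808, 0.2701, 0.9704]}
```

View pics/scene0.png

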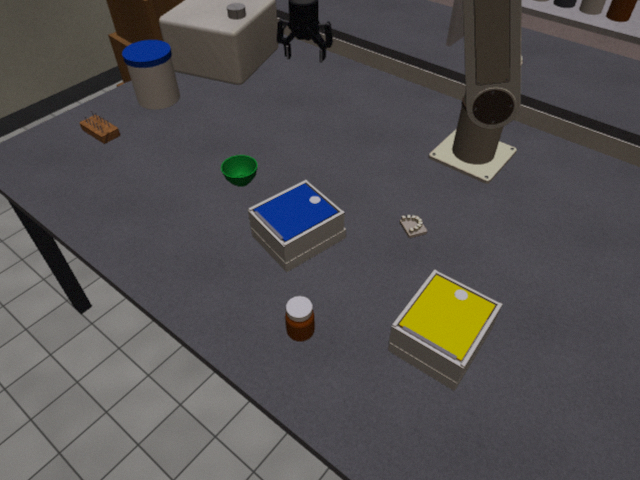

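View pics/side0.png

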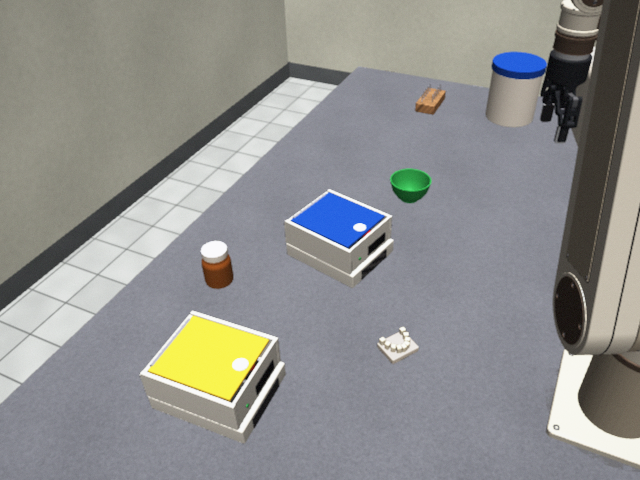

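The yellow box is at the lower right of the scene view, with its disc at about (461,295). In the side view it is at the lower left, with the disc at about (240,365). Next I measure the disc and the lid corners.

```bash
cat > h.py <<'E'
import numpy as np, cv2
from workcell import bot
def ray(i,uv):
    K=i["camera_matrix"];R=np.array(i["R"]);t=np.array(i["t"])
    d=R.T@np.linalg.solve(np.array(K),np.array([uv[0],uv[1],1.])); return -R.T@t,d
def onz(i,uv,z):
    c,d=ray(i,uv); return c+d*(z-c[2])/d[2]
E
python3 - <<'E'
from h import *
P=[]
for n in ["scene","side"]:
    p=np.load(n+"0.npz")["p"]; i=bot.camera_info(n)
    hsv=cv2.cvtColor(p,cv2.COLOR_RGB2HSV)
    for nm,lo,hi in [("yellow",(22,150,80),(35,255,255)),("blue",(110,150,60),(128,255,255))]:
        m=cv2.inRange(hsv,lo,hi)
        cs=[c for c in cv2.findContours(m,cv2.RETR_CCOMP,cv2.CHAIN_APPROX_NONE)[0]]
        if nm=="blue": cs=[c for c in cs if cv2.boundingRect(c)[1]>150]
        c=max(cs,key=cv2.contourArea)
        # disc: filled hull minus mask, not yellow
        hull=np.zeros_like(m); cv2.fillPoly(hull,[cv2.convexHull(c)],255)
        h=cv2.erode(hull,np.ones((3,3)))&~m
        k,l,st,ce=cv2.connectedComponentsWithStats(h); j=1+np.argmax(st[1:,4])
        q=cv2.approxPolyDP(cv2.convexHull(c),6,True)[:,0]
        print(n,nm,"disc px",ce[j],st[j],"disc@z=.1",onz(i,ce[j],.1).round(4))
        qq=np.array([onz(i,x,.1)[:2] for x in q]);print(q.tolist(),qq.round(3).tolist(),[round(float(np.linalg.norm(qq[a]-qq[a-1])),3) for a in range(len(qq))])
        w=np.array([onz(i,x,.1)[:2] for x in cv2.convexHull(c)[:,0]],np.float32)
        cc=np.array([onz(i,x,.1)[:2] for x in c[:,0]],np.float32)
        print(cv2.minAreaRect(w*1000))
        if nm=="yellow":P.append(ray(i,ce[j]))
A=[];b=[]
for c,d in P:
    d=d/np.linalg.norm(d);M=np.eye(3)-np.outer(d,d);A.append(M);b.append(M@c)
print("tri",np.linalg.lstsq(np.vstack(A),np.hstack(b),rcond=None)[0])
E
```

```text
scene yellow disc px [460.74166667 294.23333333] [454 289  14  11 120] disc@z=.1 [0.5608 0.2424 0.1   ]
[[435, 275], [494, 304], [461, 359], [399, 324]] [[0.55, 0.178], [0.541, 0.304], [0.69, 0.312], [0.697, 0.185]] [0.147, 0.127, 0.149, 0.127]
((619.10986328125, 245.4232177734375), (152.28244018554688, 130.50584411621094), 2.3992109298706055)
scene blue disc px [314.48051948 199.31168831] [309 196  12   8  77] disc@z=.1 [ 0.5274 -0.1628  0.1   ]
[[336, 210], [284, 240], [254, 209], [305, 184]] [[0.524, -0.1], [0.672, -0.13], [0.642, -0.251], [0.499, -0.216]] [0.119, 0.15, 0.124, 0.147]
((584.6549682617188, -173.07254028320312), (129.22149658203125, 150.08877563476562), 77.0006332397461)
side yellow disc px [239.96059113 364.03940887] [231 357  18  15 203] disc@z=.1 [0.5641 0.2404 0.1   ]
[[193, 316], [268, 340], [229, 400], [149, 371]] [[0.695, 0.184], [0.548, 0.178], [0.543, 0.306], [0.688, 0.312]] [0.128, 0.147, 0.128, 0.146]
((618.99267578125, 244.72210693359375), (149.6619110107422, 130.87461853027344), 2.6582114696502686)
side blue disc px [359.4  226.94] [353 223  14   9 100] disc@z=.1 [ 0.5297 -0.166   0.1   ]
[[292, 220], [328, 193], [383, 216], [348, 247]] [[0.668, -0.131], [0.641, -0.251], [0.499, -0.221], [0.525, -0.097]] [0.146, 0.123, 0.145, 0.126]
((582.946533203125, -175.739501953125), (130.026123046875, 150.59814453125), 76.97161865234375)
tri [0.5627037  0.24263758 0.10269225]
```

```bash
python3 - <<'E'
from h import *
from scipy.spatial.transform import Rotation as R
o=bot.get_obs();M=R.from_quat(o["tool_rot"]).as_matrix();print(M.round(3))
mt=np.array(bot.camera_info("wrist")["mount"]);print(mt.round(3)); print("cam rel TCP world",(M@mt[:3,3]).round(3))
zy=np.array([-np.sin(np.radians(2.5)),np.cos(np.radians(2.5))])
for s in (1,-1):
    a=np.degrees(np.arctan2(s*zy[1],s*zy[0])-np.arctan2(M[1,2],M[0,2]));print("twist to jaw||y'",s,(a+180)%360-180)
print(o["eef_pos"])
E
```

```text
[[-0.001  0.894  0.448]
 [ 0.002  0.448 -0.894]
 [-1.    -0.    -0.002]]
[[-0.001 -0.324  0.946 -0.144]
 [-0.001 -0.946 -0.324  0.084]
 [ 1.    -0.001  0.     0.   ]
 [ 0.     0.     0.     1.   ]]
cam rel TCP world [0.075 0.037 0.144]
twist to jaw||y' 1 155.86918013525815
twist to jaw||y' -1 -24.130819864741852
[ 0.22385831 -0.44647042  0.23050053]
```

>>> step_arm:
  series:
    - {"x":1.7,"y":3.4,"z":0.5,"twist":7,"jaw":0}
    - {"x":3.4,"y":6.8,"z":1,"twist":14,"jaw":0}
    - {"x":5.1,"y":10.2,"z":1.5,"twist":21,"jaw":0}
    - {"x":6.8,"y":13.6,"z":2,"twist":28,"jaw":0}
    - {"x":8.5,"y":17,"z":2,"twist":35,"jaw":0}
    - {"x":10.2,"y":20.4,"z":2,"twist":42,"jaw":0}
    - {"x":11.9,"y":23.8,"z":2,"twist":49,"jaw":0}
    - {"x":13.6,"y":27.2,"z":2,"twist":56,"jaw":0}
    - {"x":15.3,"y":30.6,"z":2,"twist":63,"jaw":0}
    - {"x":17,"y":34,"z":2,"twist":70,"jaw":0}

```text
clock: 0.93
eef_pos: [0.394, -0.1046, 0.2503]
tool_rot: [-0.043, 0.707, 0.043, 0.705]
ft_force: [1.1, -0.8, 0.8]
grip_width: 0.0002
```

>>> step_arm:
  series:
    - {"x":1.7,"y":3.5,"z":0,"twist":7,"jaw":0}
    - {"x":3.4,"y":7,"z":0,"twist":14,"jaw":0}
    - {"x":5.1,"y":10.5,"z":0,"twist":21,"jaw":0}
    - {"x":6.8,"y":14,"z":0,"twist":28,"jaw":0}
    - {"x":8.5,"y":17.5,"z":0,"twist":35,"jaw":0}
    - {"x":10.2,"y":21,"z":0,"twist":42,"jaw":0}
    - {"x":11.9,"y":24.5,"z":0,"twist":49,"jaw":0}
    - {"x":13.6,"y":28,"z":0,"twist":56,"jaw":0}
    - {"x":15.2,"y":31.4,"z":0,"twist":63,"jaw":0}
    - {"x":16.8,"y":34.7,"z":0,"twist":70,"jaw":0}

```text
clock: 1.77
eef_pos: [0.5621, 0.2444, 0.2496]
tool_rot: [-0.442, 0.553, 0.442, 0.551]
ft_force: [1.2, 0.1, -0.5]
grip_width: 0.0003
```

>>> step_arm:
  series:
    - {"x":0,"y":0,"z":-2,"twist":7,"jaw":0}
    - {"x":0,"y":0,"z":-5,"twist":14,"jaw":0}
    - {"x":0,"y":0,"z":-8,"twist":16,"jaw":0}
    - {"x":0,"y":0,"z":-10,"twist":16,"jaw":0}
    - {"x":0,"y":0,"z":-12,"twist":16,"jaw":0}
    - {"x":0,"y":0,"z":-12,"twist":16,"jaw":0}

```text
clock: 2.27
eef_pos: [0.5587, 0.243, 0.1238]
tool_rot: [-0.513, 0.49, 0.515, 0.481]
ft_force: [-0.8, -0.8, -0.7]
grip_width: -0.0002
```

```bash
python3 - <<'E'
from h import *
from scipy.spatial.transform import Rotation as R
o=bot.get_obs();print(o["clock"],o["eef_pos"],o["ft_force"],o["joint_pos"].round(2) if hasattr(o["joint_pos"],'round') else o["joint_pos"]);print(R.from_quat(o["tool_rot"]).as_matrix().round(3))
p,d=bot.camera("side");cv2.imwrite("pics/s1.png",p[220:470,80:420,::-1].repeat(2,0).repeat(2,1))
E
```

```text
2.2667 [0.55865131 0.24297097 0.12382391] [-0.83150147 -0.79180763 -0.74923432] [ 0.41  0.53  0.15  1.2  -0.    0.35]
[[-0.011 -0.998 -0.059]
 [-0.007 -0.059  0.998]
 [-1.     0.011 -0.007]]
```

View pics/s1.png

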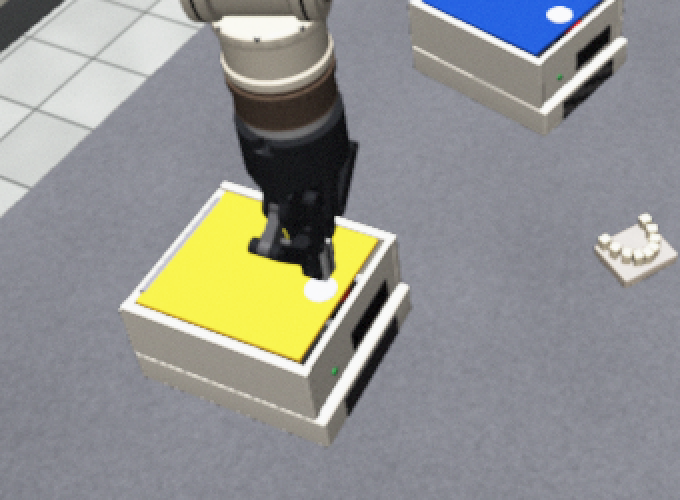

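The tip is just above the disc, which is at about (320,290) in the 2x crop. Next is a slow press.

>>> step_arm:
  series:
    - {"x":0.3,"y":-0.1,"z":-1.0,"jaw":0}
    - {"x":0.3,"y":-0.1,"z":-2.0,"jaw":0}
    - {"x":0.3,"y":-0.1,"z":-2.4,"jaw":0}
    - {"x":0.3,"y":-0.1,"z":-2.8,"jaw":0}
    - {"x":0.3,"y":-0.1,"z":-3.1,"jaw":0}
    - {"x":0.3,"y":-0.1,"z":-3.3,"jaw":0}
    - {"x":0.3,"y":-0.1,"z":-3.4,"jaw":0}
    - {"x":0.3,"y":-0.1,"z":-3.4,"jaw":0}

```text
$.series[0]: bad value
```

>>> step_arm:
  series:
    - {"x":0.3,"y":-0.1,"z":-1.0,"twist":0,"jaw":0}
    - {"x":0.3,"y":-0.1,"z":-2.0,"twist":0,"jaw":0}
    - {"x":0.3,"y":-0.1,"z":-2.4,"twist":0,"jaw":0}
    - {"x":0.3,"y":-0.1,"z":-2.8,"twist":0,"jaw":0}
    - {"x":0.3,"y":-0.1,"z":-3.1,"twist":0,"jaw":0}
    - {"x":0.3,"y":-0.1,"z":-3.3,"twist":0,"jaw":0}
    - {"x":0.3,"y":-0.1,"z":-3.4,"twist":0,"jaw":0}
    - {"x":0.3,"y":-0.1,"z":-3.4,"twist":0,"jaw":0}

```text
clock: 2.98
eef_pos: [0.563, 0.2423, 0.0928]
tool_rot: [-0.514, 0.488, 0.515, 0.482]
ft_force: [-1.9, -1.3, 2.4]
grip_width: -0.0
```

>>> step_arm:
  series:
    - {"x":0,"y":0,"z":-0.2,"twist":0,"jaw":0}
    - {"x":0,"y":0,"z":-0.4,"twist":0,"jaw":0}
    - {"x":0,"y":0,"z":-0.4,"twist":0,"jaw":0}

```text
clock: 3.23
eef_pos: [0.5631, 0.2424, 0.0909]
tool_rot: [-0.514, 0.488, 0.514, 0.482]
ft_force: [-4.2, -2.1, 10.4]
grip_width: -0.0001
```

At the stop with 10 N. Moving away now, up and then back.

>>> step_arm:
  series:
    - {"x":-0.5,"y":0,"z":4,"twist":0,"jaw":0}
    - {"x":-2,"y":0,"z":8,"twist":0,"jaw":0}
    - {"x":-5,"y":-0.5,"z":11,"twist":0,"jaw":0}
    - {"x":-8,"y":-1,"z":13,"twist":0,"jaw":0}
    - {"x":-10,"y":-2,"z":14,"twist":0,"jaw":0}
    - {"x":-10,"y":-2.5,"z":14,"twist":0,"jaw":0}
    - {"x":-10,"y":-2.5,"z":14,"twist":0,"jaw":0}
    - {"x":-10,"y":-2.5,"z":14,"twist":0,"jaw":0}
    - {"x":-10,"y":-2.5,"z":14,"twist":0,"jaw":0}
    - {"x":-10,"y":-2.5,"z":14,"twist":0,"jaw":0}

```text
clock: 4.07
eef_pos: [0.4636, 0.2175, 0.2296]
tool_rot: [-0.514, 0.488, 0.515, 0.482]
ft_force: [-0.1, 0.6, -0.3]
grip_width: -0.0001
```

>>> step_arm:
  series:
    - {"x":0,"y":0,"z":0,"twist":0,"jaw":0}
    - {"x":0,"y":0,"z":0,"twist":0,"jaw":0}
    - {"x":0,"y":0,"z":0,"twist":0,"jaw":0}
    - {"x":0,"y":0,"z":0,"twist":0,"jaw":0}
    - {"x":0,"y":0,"z":0,"twist":0,"jaw":0}
    - {"x":0,"y":0,"z":0,"twist":0,"jaw":0}

```text
clock: 4.57
eef_pos: [0.4636, 0.2175, 0.2295]
tool_rot: [-0.514, 0.488, 0.515, 0.482]
ft_force: [0.4, 0.1, -0.3]
grip_width: 0.0002
```

```bash
python3 - <<'E'
from h import *
p,d=bot.camera("side");cv2.imwrite("pics/s2.png",p[:,:,::-1]);np.savez("side2.npz",p=p,d=d)
p,d=bot.camera("scene");cv2.imwrite("pics/c2.png",p[:,:,::-1]);np.savez("scene2.npz",p=p,d=d)
E
```

```text
(no output)
```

View pics/s2.png

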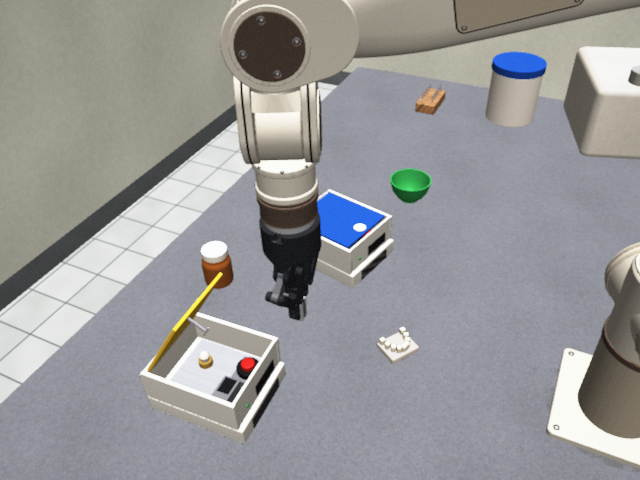

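View pics/c2.png

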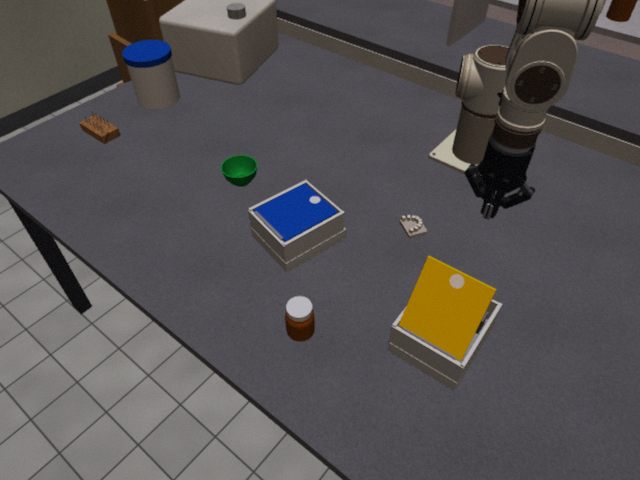

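The lid is up. In the side view the red button is at about (248,366); in the scene view the disc is at about (457,282).

```bash
python3 - <<'E'
from h import *
p=np.load("side2.npz")["p"];i=bot.camera_info("side")
hsv=cv2.cvtColor(p,cv2.COLOR_RGB2HSV)
m=cv2.inRange(hsv,(0,150,90),(6,255,255))|cv2.inRange(hsv,(174,150,90),(180,255,255)); m[:300]=0
k,l,st,ce=cv2.connectedComponentsWithStats(m)
for j in range(1,k):
    if st[j,4]>20: print(st[j],ce[j],onz(i,ce[j],.076).round(4))
j=1+np.argmax(st[1:,4]); ys,xs=np.where(l==j)
w=np.array([onz(i,(a,b),.076)[:2] for a,b in zip(xs,ys)]);print(w.min(0),w.max(0))
c,d=ray(bot.camera_info("scene"),(456.5,282))
y=np.array([-np.sin(.0436),np.cos(.0436)]);P=np.array([.562,.2422])
s=(y@(P-c[:2]))/(y@d[:2]);X=c+s*d;print("disc",X,"hinge dist",np.linalg.norm(X-[.694,.248,.097]),"ang",np.arctan2(X[2]-.097,.694-X[0]))
E
```

```text
[240 358  15  14 163] [247.30674847 364.04907975] [0.566  0.2199 0.076 ]
[0.55362564 0.20567228] [0.57885888 0.23303948]
disc [0.62282564 0.24485368 0.20179154] hinge dist 0.12671604270342018 ang 0.9741672294723185
```

>>> step_arm:
  series:
    - {"x":3.5,"y":0,"z":0,"twist":0,"jaw":0}
    - {"x":7,"y":0.1,"z":0,"twist":0,"jaw":0}
    - {"x":9.8,"y":0.1,"z":-2,"twist":0,"jaw":0}
    - {"x":9.8,"y":0.1,"z":-5,"twist":0,"jaw":0}
    - {"x":9.8,"y":0.1,"z":-8,"twist":0,"jaw":0}
    - {"x":9.8,"y":0.1,"z":-11,"twist":0,"jaw":0}
    - {"x":9.8,"y":0.1,"z":-13,"twist":0,"jaw":0}
    - {"x":9.8,"y":0.1,"z":-14.3,"twist":0,"jaw":0}
    - {"x":9.8,"y":0.1,"z":-14.3,"twist":0,"jaw":0}

```text
clock: 5.42
eef_pos: [0.559, 0.2175, 0.0827]
tool_rot: [-0.513, 0.491, 0.516, 0.48]
ft_force: [-0.7, -0.9, -0.8]
grip_width: -0.0
```

```bash
python3 - <<'E'
from h import *
p,d=bot.camera("side");cv2.imwrite("pics/s3.png",p[220:470,80:420,::-1].repeat(2,0).repeat(2,1))
E
```

```text
(no output)
```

View pics/s3.png

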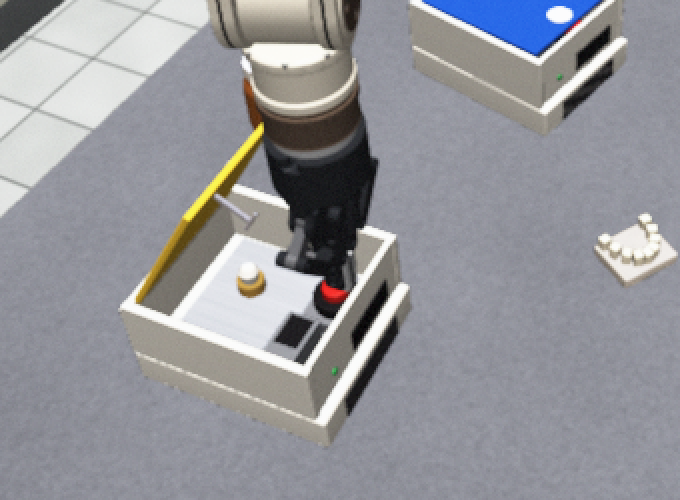

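The tip stands over the red button, at about (335,290) in the crop, and the lid is untouched. Pressing the button.

>>> step_arm:
  series:
    - {"x":0.3,"y":0.1,"z":-0.4,"twist":0,"jaw":0}
    - {"x":0.3,"y":0.1,"z":-0.7,"twist":0,"jaw":0}
    - {"x":0.3,"y":0.1,"z":-1.0,"twist":0,"jaw":0}
    - {"x":0.3,"y":0.1,"z":-1.2,"twist":0,"jaw":0}
    - {"x":0.3,"y":0.1,"z":-1.3,"twist":0,"jaw":0}
    - {"x":0.3,"y":0.1,"z":-1.4,"twist":0,"jaw":0}
    - {"x":0.3,"y":0.1,"z":-1.4,"twist":0,"jaw":0}

```text
clock: 6.05
eef_pos: [0.5643, 0.2194, 0.0719]
tool_rot: [-0.514, 0.489, 0.515, 0.482]
ft_force: [0.8, 0.0, 5.4]
grip_width: 0.0
```

>>> step_arm:
  series:
    - {"x":0,"y":0,"z":-0.3,"twist":0,"jaw":0}
    - {"x":0,"y":0,"z":-0.5,"twist":0,"jaw":0}
    - {"x":0,"y":0,"z":-0.5,"twist":0,"jaw":0}

```text
clock: 6.3
eef_pos: [0.5645, 0.2195, 0.0708]
tool_rot: [-0.514, 0.488, 0.515, 0.482]
ft_force: [-4.9, -2.1, 20.7]
grip_width: -0.0003
```

Button bottomed: it stopped at z 0.0708 with the force jumping to 20 N. Now retreating and passing over the lid to behind it.

>>> step_arm:
  series:
    - {"x":-0.3,"y":0,"z":4,"twist":0,"jaw":0}
    - {"x":-0.3,"y":0,"z":8,"twist":0,"jaw":0}
    - {"x":-0.3,"y":0,"z":12,"twist":0,"jaw":0}
    - {"x":-0.3,"y":0.3,"z":16,"twist":0,"jaw":0}
    - {"x":-0.3,"y":1,"z":19.5,"twist":0,"jaw":0}
    - {"x":0,"y":2,"z":20,"twist":0,"jaw":0}
    - {"x":3,"y":2.7,"z":20,"twist":0,"jaw":0}
    - {"x":6,"y":2.7,"z":20,"twist":0,"jaw":0}
    - {"x":9,"y":2.7,"z":20,"twist":0,"jaw":0}
    - {"x":9,"y":2.7,"z":20,"twist":0,"jaw":0}

```text
clock: 7.13
eef_pos: [0.6582, 0.2458, 0.2645]
tool_rot: [-0.513, 0.49, 0.515, 0.481]
ft_force: [-0.5, -0.2, -3.2]
grip_width: 0.0001
```

```bash
python3 - <<'E'
from h import *
p,d=bot.camera("side");cv2.imwrite("pics/s4.png",p[170:470,80:420,::-1].repeat(2,0).repeat(2,1)[:600])
E
```

```text
(no output)
```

View pics/s4.png

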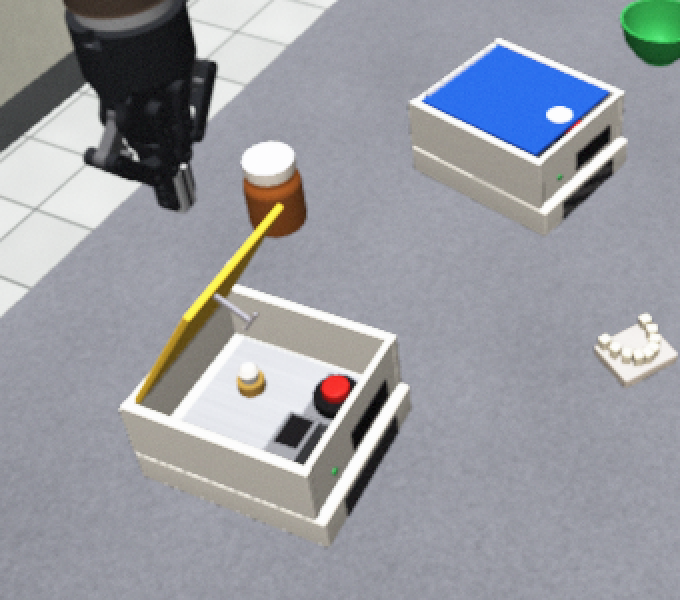

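>>> step_arm:
  series:
    - {"x":-0.3,"y":0,"z":-2.5,"twist":0,"jaw":0}
    - {"x":-0.3,"y":0,"z":-5,"twist":0,"jaw":0}
    - {"x":-2,"y":0,"z":-5.1,"twist":0,"jaw":0}
    - {"x":-3.2,"y":0,"z":-5.2,"twist":0,"jaw":0}
    - {"x":-4.5,"y":-0.1,"z":-6.0,"twist":0,"jaw":0}
    - {"x":-5.4,"y":-0.1,"z":-7.0,"twist":0,"jaw":0}
    - {"x":-6.7,"y":-0.2,"z":-8.6,"twist":0,"jaw":0}
    - {"x":-7.8,"y":-0.2,"z":-10.4,"twist":0,"jaw":0}
    - {"x":-8.6,"y":-0.3,"z":-12.3,"twist":0,"jaw":0}
    - {"x":-8.6,"y":-0.3,"z":-12.3,"twist":0,"jaw":0}

```text
clock: 8.02
eef_pos: [0.565, 0.2418, 0.1393]
tool_rot: [-0.512, 0.493, 0.517, 0.478]
ft_force: [-1.5, -0.5, 0.9]
grip_width: 0.0
```

```bash
python3 - <<'E'
from h import *
p,d=bot.camera("side");cv2.imwrite("pics/s5.png",p[170:470,80:420,::-1].repeat(2,0).repeat(2,1)[:600])
E
```

```text
(no output)
```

View pics/s5.png

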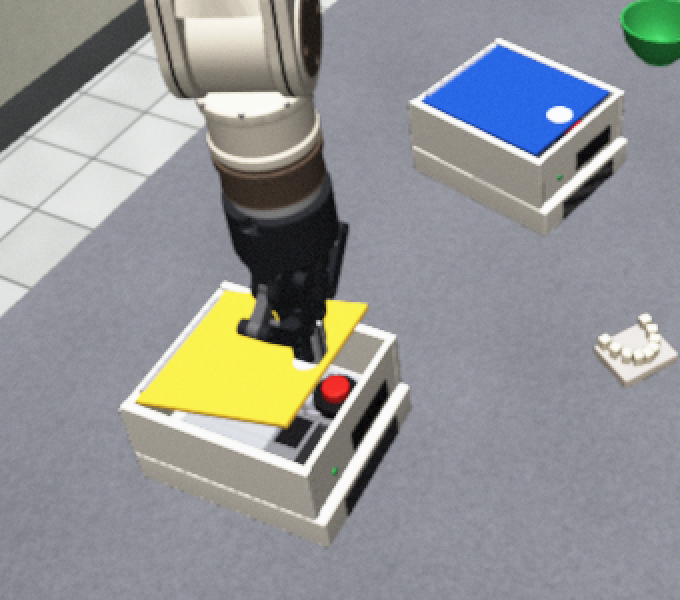

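The lid is following, with the tip on its disc end. Continuing down to the stop.

>>> step_arm:
  series:
    - {"x":0.2,"y":0,"z":-1,"twist":0,"jaw":0}
    - {"x":0.1,"y":0,"z":-2,"twist":0,"jaw":0}
    - {"x":0,"y":0,"z":-3,"twist":0,"jaw":0}
    - {"x":0,"y":0,"z":-3.8,"twist":0,"jaw":0}
    - {"x":0,"y":0,"z":-4.3,"twist":0,"jaw":0}
    - {"x":0,"y":0,"z":-4.7,"twist":0,"jaw":0}
    - {"x":0,"y":0,"z":-5.0,"twist":0,"jaw":0}
    - {"x":0,"y":0,"z":-5.2,"twist":0,"jaw":0}
    - {"x":0,"y":0,"z":-5.2,"twist":0,"jaw":0}
    - {"x":0,"y":0,"z":-5.2,"twist":0,"jaw":0}

```text
clock: 8.9
eef_pos: [0.5667, 0.2424, 0.0912]
tool_rot: [-0.512, 0.492, 0.516, 0.479]
ft_force: [-4.5, 0.6, 11.4]
grip_width: 0.0001
```

>>> step_arm:
  series:
    - {"x":0,"y":0,"z":-0.3,"twist":0,"jaw":0}
    - {"x":0,"y":0,"z":-0.4,"twist":0,"jaw":0}
    - {"x":0,"y":0,"z":-0.4,"twist":0,"jaw":0}

```text
clock: 9.15
eef_pos: [0.5668, 0.2425, 0.091]
tool_rot: [-0.513, 0.491, 0.516, 0.48]
ft_force: [-8.1, -0.9, 18.7]
grip_width: -0.0003
```

>>> step_arm:
  series:
    - {"x":0,"y":0,"z":2,"twist":0,"jaw":0}
    - {"x":-1,"y":0,"z":6,"twist":0,"jaw":0}
    - {"x":-4,"y":0,"z":10,"twist":0,"jaw":0}
    - {"x":-7,"y":0,"z":13,"twist":0,"jaw":0}
    - {"x":-10,"y":0,"z":14,"twist":0,"jaw":0}
    - {"x":-12,"y":0,"z":14,"twist":0,"jaw":0}
    - {"x":-12,"y":0,"z":14,"twist":0,"jaw":0}
    - {"x":-12,"y":0,"z":14,"twist":0,"jaw":0}
    - {"x":-12,"y":0,"z":14,"twist":0,"jaw":0}
    - {"x":-12,"y":0,"z":14,"twist":0,"jaw":0}

```text
clock: 9.98
eef_pos: [0.4476, 0.2423, 0.2302]
tool_rot: [-0.512, 0.491, 0.516, 0.48]
ft_force: [0.8, 0.0, -0.1]
grip_width: 0.0004
```

>>> step_arm:
  series:
    - {"x":0,"y":0,"z":0,"twist":0,"jaw":0}
    - {"x":0,"y":0,"z":0,"twist":0,"jaw":0}
    - {"x":0,"y":0,"z":0,"twist":0,"jaw":0}
    - {"x":0,"y":0,"z":0,"twist":0,"jaw":0}
    - {"x":0,"y":0,"z":0,"twist":0,"jaw":0}
    - {"x":0,"y":0,"z":0,"twist":0,"jaw":0}
    - {"x":0,"y":0,"z":0,"twist":0,"jaw":0}
    - {"x":0,"y":0,"z":0,"twist":0,"jaw":0}

```text
clock: 10.65
eef_pos: [0.4476, 0.2423, 0.2302]
tool_rot: [-0.512, 0.491, 0.516, 0.48]
ft_force: [-0.1, -0.1, -0.1]
grip_width: -0.0001
```

```bash
python3 - <<'E'
from h import *
a=np.load("side0.npz")["p"];b=np.load("scene0.npz")["p"]
p,d=bot.camera("side");cv2.imwrite("pics/s6.png",p[:,:,::-1])
q,d=bot.camera("scene");cv2.imwrite("pics/c6.png",q[:,:,::-1])
# change in regions vs start
for nm,x,y,r in [("side yellow",p,a,(310,440,140,290)),("side jar",p,a,(235,295,195,240)),("side model",p,a,(320,365,370,425)),("scene blue",q,b,(175,270,240,350)),("scene bowl",q,b,(150,190,215,265)),("scene model",q,b,(210,240,395,432)),("scene yellow",q,b,(268,385,385,505)),("scene jar",q,b,(290,345,280,320))]:
    s=np.s_[r[0]:r[1],r[2]:r[3]];dd=np.abs(x[s].astype(int)-y[s]).max(2);print(nm,"px changed>40:",(dd>40).sum(),"of",dd.size)
E
```

```text
side yellow px changed>40: 223 of 19500
side jar px changed>40: 0 of 2700
side model px changed>40: 0 of 2475
scene blue px changed>40: 0 of 10450
scene bowl px changed>40: 0 of 2000
scene model px changed>40: 0 of 1110
scene yellow px changed>40: 0 of 14040
scene jar px changed>40: 0 of 2200
```

View pics/s6.png

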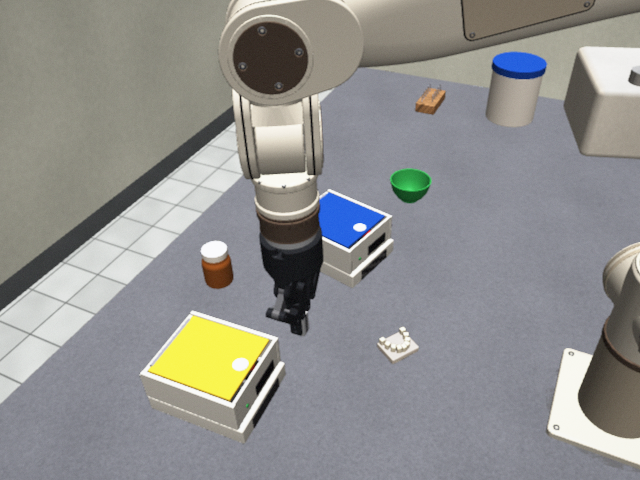

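The yellow lid is shut flush, with its disc at about (240,365) as at the start. Nothing else has changed; the 223 changed pixels in the side view are probably the gripper tip overlapping the crop's corner. Handing in.

```bash
python3 -c "
from workcell import bot
print(bot.job_done())"
```

```text
the job is handed in; nothing more can be done
None
```

I reset the yellow box in the order asked and handed the job in at about 10.7 s on the robot's clock.

1. **Opening:** I pressed the disc to its stop (z 0.091, about 10 N) and took the hand away. The lid popped up by itself. One camera ray put its angle at about 0.97 rad, against the stated 1.05; that ray also made the disc 127 mm from the hinge instead of 132 mm, so the estimate is rough.
2. **Button:** I pressed it down to z 0.0708, where it bottomed with the force jumping to 20 N. The expected fully-down height was 0.071.
3. **Closing:** I brought the lid round from behind to its stop (z 0.091, 19 N), let go and withdrew.

**Last checks:** About 1.5 s after letting go, the scene view of the yellow box was unchanged from the start, so the lid is flush and stayed shut. The blue box, jar, bowl and model also matched their starting pictures. In the side view, 223 pixels around the yellow box differed. I put that down to the gripper showing in the corner of that crop, but did not check further. The force on the tool was about zero, so it was touching nothing. One move call was refused as a "bad value" before any motion, and I resent it with every field given.

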